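Tap a tie rod end home in the steering arm

ROBOT

A 6-joint arm with a two-finger parallel gripper is mounted at the origin on the work surface. World frame = base frame: x ahead of the robot, y to its left, z up, the work surface at z = 0. Lengths are in m, angles in degrees, forces in N, time in s.
With the tool pointing down it reaches from about 0.4 to 0.825 m from the base axis. Payload 7 kg.
Tool frame: the origin (TCP) lies midway between the tips of the shut fingers; the grasp point (between the pads) lies 19 mm behind it; z points along the fingers, y is the line along which they close (so a half turn about z gives the same grasp; the last joint's range is limited). The gripper opens to 88 mm and grips with 3 to 60 N. Pads are 19 mm wide; open, the fingers measure 130 mm over their backs; the gripper's body (78 mm by 193 mm) begins 47 mm behind the grasp point.
Start: joints at [90.075, 20.546, 0.682, 0, -70.136, -16.507], TCP at [0.191, 0.647, 0.193] pointing down, gripper open.
Joint ranges: [-176.03, 176.03], [-82.01, 121.73], [-58.28, 71.71], [-173.87, 95.51], [-174.79, -0.11], [-173.66, 173.66]. Speed limits (degrees/s): [136.94, 136.94, 172.46, 180, 180, 180].

INTERFACE

Orientations are given as a 3x3 rotation matrix whose columns are the frame's x, y, z axes.
In Python, from rig import robot gives the robot as it stands. Calls block until the motion is done:
- robot.goto(position, orientation): joint-space move of the TCP to a pose.
- robot.servo_line(position, ori=None, speed=0.15): straight line of the TCP; ori=None keeps the orientation; speed is the mean speed in m/s.
- robot.movej(angles): joint-space move.
- robot.move_gripper(opening): opening from 0.0 (shut) to 1.0 (fully open); the grip force is fixed at half the most; returns when the fingers have stopped.
- robot.dwell(seconds).
- robot.ik(position, orientation): joint angles nearest the present ones, or None.
- robot.grab_frame(name): name is "side" or "top"; returns (picture, depth): 420x560x3 uint8, red, green, blue; 420x560 float32, m along the optical axis (not along the pixel's ray), 0 where there is no reading.
- robot.camera_info(name): a dict with "vfov" (degrees; the focal length in pixels is half the picture's height over the tangent of half this angle, whatever the lens; pixels are square), "cx", "cy" (the principal point, pixels), "view" (4x4, takes a point from world to camera coordinates). Camera axes: x right, y down, z forward; pixel columns grow to the right and rows downward; lengths in m; the calibration is good to about 2 mm. A picture is of the moment at which its call begins. camera_info takes no time and is no camera call.
A pose or a line that the arm cannot do raises robot.Unreachable and nothing moves.
- robot.job_done(): hands the job in; it is judged then, once.
Readings, each from a call of its own:
- robot.read_t(): time.
- robot.read_qpos(): joint angles.
- robot.read_qvel(): joint speeds.
- robot.read_effort(): joint torques, N m.
- robot.read_position(): TCP position.
- robot.read_tcp_rot(): TCP orientation.
- robot.read_force(): force on the tool from outside, world axes, zero at the start.
- robot.read_ft_torque(): the same for the moment, N m.
- robot.read_grip_width(): opening from 0.0 (shut) to 1.0 (fully open).
- robot.read_finger_force(): force on a finger pad.
Only numpy, scipy, OpenCV 4.12 (cv2) and the standard library are available. Lean on these libraries where they do the work, as an engineer would, in place of code of your own. Each camera call takes 0.05 s, during which the arm holds its last target. There are 200 camera calls.

TASK

Take the larger of the two tie rod ends out of the wooden rack, stand its tapered stud in the eye of the steering arm held in the vise, and let go of it while it still stands proud. Then tap or press it straight down from above until the shoulder under its rubber boot sits flush on the eye, so that the taper holds it upright by friction alone. Leave the smaller end in the rack and do not disturb the other things on the bench.

Things in the scene. Friction and masses are not known exactly. Their poses are not given: they have to be found in the camera images.
- big_end_center (a point): larger tie rod end, the one to fit: centre of its upright steel housing (40 mm diameter; foot 10 mm, flat top 42 mm above the shoulder; this point 26 mm above the shoulder). A threaded side rod, 20 then 15 mm thick, runs from the housing at this height along this point's +x, to 79 mm from the axis: grip the housing across y. z up. About 0.26 kg, the side rod light
- big_end_shoulder (a point): same part: centre of its shoulder, the flat underside of the rubber boot (34 mm diameter, 10 mm high) below the housing. From it hangs the steel stud, 42 mm long, tapering from 20 mm diameter at the shoulder to 13 mm just above its chamfered tip. In the rack the shoulder rests on the rack's top
- big_end: the same larger tie rod end as a whole; origin at the centre of its shoulder, x along the side rod, z up
- small_end_center (a point): the smaller tie rod end, which does not belong here: centre of its housing (29 mm diameter, top 34 mm above its shoulder), same build; stays in the rack
- eye_mouth (a point): centre of the mouth (flat top, 100 mm above the bench) of the eye at the steering arm's end: steel boss, 42 mm diameter, 34 mm high, with a vertical tapered through hole, 21 mm wide at the mouth, 15 mm below. z up. Lowered in lightly the stud sticks with its shoulder 6 to 12 mm above the mouth; driving it on takes a push growing to 12-20 N at flush, a hard stop; no spring-back
- knuckle: bench vise, fixed, holding the steering knuckle; origin on the eye's vertical axis at bench level. The arm runs from the eye along +x into the vise jaws, which start 65 mm from the eye and stay below its mouth; the knuckle's hub, 175 to 270 mm along +x, reaches 135 mm above the bench; the vise screw reaches 135 mm to -y, 45 mm high
- rack: plywood rack block, fixed, 70 x 230 x 45 mm (its x, y, z), origin at the centre of its underside; three through holes of 26 mm diameter at y = -58, 0 and +58 mm. The two tie rod ends stand, stud down, in the outer holes (either way round), side rods pointing roughly along the rack's +x (within 0.3 rad)
- spray_can: bystander: spray can, 62 mm diameter, 170 mm high, beyond the rack; origin at its foot
- carton: bystander: cardboard carton 70 x 110 x 90 mm; origin at the centre of its underside
- grease_jar: bystander: grease jar, 60 mm diameter, 65 mm high; origin at its foot
- mallet: bystander: hammer lying on the bench
- spanner: bystander: spanner lying on the bench
- tape_roll: bystander: roll of paper tape, 90 mm diameter, 24 mm high, lying flat
- nut: bystander: steel nut, 30 mm across, 16 mm high, lying flat near the eye
Things that resemble listed ones, but are neither listed nor needed, are in the scene too. Leave any orange or turquoise look-alike of the big_end alone.

How it is judged (in metres and radians):
On the way, in this order (a step that is already met when the one before it is completed fails the run):
1. the larger end's stud stands in the eye, released, with the shoulder still 3 to 20 mm above the mouth (horizontal distance between big_end_shoulder and eye_mouth below 0.006 m and z of big_end_shoulder in the frame of eye_mouth between 0.003 and 0.02 m and angle between big_end_center's own z axis and vertical below 0.15 rad and contact force between the fingers and big_end below 0.2 N and linear speed of big_end below 0.03 m/s), for 0.2 s.
2. it has been driven down until its shoulder is within 2 mm of the mouth (z of big_end_shoulder in the frame of eye_mouth below 0.002 m and horizontal distance between big_end_shoulder and eye_mouth below 0.004 m), for 0.1 s.
At the end, for the whole second after the job is handed in: The larger tie rod end is in the eye with its shoulder within 2 mm of the mouth (flush), centred within 4 mm, upright within 4 degrees, released and at rest; the smaller end still stands in its hole in the rack (all of step 2 and z of big_end_shoulder in the frame of eye_mouth above -0.003 m and angle between big_end_center's own z axis and vertical below 0.07 rad and contact force between the fingers and big_end below 0.2 N and linear speed of big_end below 0.02 m/s and horizontal distance between small_end_center and rack between 0.045 and 0.075 m and z of small_end_center in the frame of rack below 0.08 m and angle between small_end_center's own z axis and vertical below 0.25 rad); the robot touches nothing.
It fails at once if the smaller end is taken out of its hole (moved more than 30 mm) (distance of small_end_center from where it was at the start of the episode above 0.03 m).
It fails at once if a bystander is pushed more than 40 mm or knocked over (distance of any of spray_can, carton, grease_jar, mallet, spanner, tape_roll, nut from where it was at the start of the episode above 0.04 m or angle between any of spray_can, carton, grease_jar's own z axis and vertical above 0.5 rad).
It also fails if it takes over 51 s, if anything falls off the work surface, if the arm or the gripper's body presses on something with over 40 N, if the wrist force passes 120 N, or if a joint passes its speed limit or range.

## Working session

There is one attempt and no reset: what is moved stays moved. The work goes in short steps, each a Python script; the robot and the scene stay as the last script left them, time stands still between calls to the robot, and variables do not carry over. Pictures are saved under pics/ and viewed, at most 10 in all, crops included, and the job is handed in when it is done.

```bash
mkdir -p pics
cat > h.py <<'E'
import numpy as np, cv2
from rig import robot
def cloud(name,d):
    c=robot.camera_info(name); h,w=d.shape; f=h/2/np.tan(np.radians(c["vfov"])/2)
    v,u=np.mgrid[:h,:w]; P=np.stack([(u-c["cx"])/f*d,(v-c["cy"])/f*d,d],-1)
    V=np.array(c["view"]); W=(P-V[:3,3])@V[:3,:3]
    W[d<=0]=np.nan; return W
E
python3 - <<'E'
from h import *
for n in("top","side"):
    p,d=robot.grab_frame(n); np.savez(n+"0.npz",p=p,d=d); cv2.imwrite(f"pics/{n}0.png",p[:,:,::-1])
    print(robot.camera_info(n))
print(robot.read_t(),robot.read_tcp_rot())
E
```

```text
{'vfov': 49.4484016008071, 'cx': 277.5090406255925, 'cy': 200.69387060215513, 'view': array([[ 0.02762626, -0.9995345 ,  0.01294532,  0.1136428 ],
       [-0.9830928 , -0.02951232, -0.18071406,  0.48745829],
       [ 0.18101198, -0.007734  , -0.98345048,  1.11305528],
       [ 0.        ,  0.        ,  0.        ,  1.        ]])}
{'vfov': 48.94991523433592, 'cx': 273.476109136206, 'cy': 209.2573149400298, 'view': array([[ 0.86305933, -0.50510117, -0.00118488, -0.35557234],
       [-0.34476008, -0.58736909, -0.73221447,  0.28728447],
       [ 0.36914642,  0.63235303, -0.6810731 ,  0.79793522],
       [ 0.        ,  0.        ,  0.        ,  1.        ]])}
0.1 [[ 9.59140590e-01 -2.82929752e-01 -2.90780950e-04]
 [-2.82929872e-01 -9.59139517e-01 -1.44000202e-03]
 [ 1.28519914e-04  1.46343500e-03 -9.99998921e-01]]
```

View pics/top0.png

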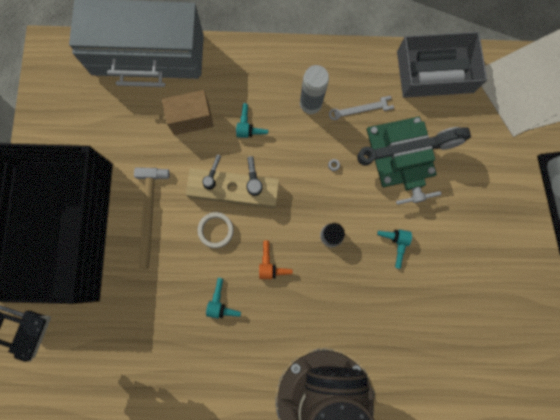

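View pics/side0.png

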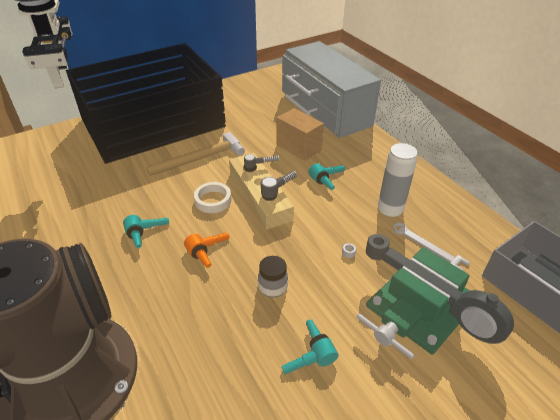

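Top picture: the rack is at (233,187), with grey ends at (209,182) and (254,186). The eye is at (366,156), with the vise to its right. The turquoise parts at (245,130), (216,310) and (403,240) and the orange one at (268,270) are look-alikes. The end at (254,186) looks larger, so I'll measure it and check it in a crop.

Run:
```python
from h import *
D={n:np.load(n+"0.npz") for n in("top","side")}
C={n:cloud(n,D[n]["d"]) for n in D}
def top(n,u,v,r,zlo,zhi,lab,R=0.03,it=6):
    W=C[n]; c=W[v-2:v+3,u-2:u+3].reshape(-1,3); c=np.nanmedian(c,0)[:2]
    P=W.reshape(-1,3); P=P[(P[:,2]>zlo)&(P[:,2]<zhi)]
    P=P[np.hypot(*(P[:,:2]-c).T)<R]
    (x,y),rad=cv2.minEnclosingCircle(P[:,:2].astype(np.float32))
    print(lab,n,"seed",c.round(4),"n",len(P),"mean",P.mean(0).round(4),"med z",np.median(P[:,2]).round(4),"mec",round(x,4),round(y,4),round(rad,4))
for n,a,b,e in(("top",(254,186),(209,182),(366,156)),("side",(269,183),(250,158),(377,240))):
    for q in(a,b,e):print(n,q,C[n][q[1]-3:q[1]+4:3,q[0]-3:q[0]+4:3,:].reshape(-1,3).round(3)[::2].tolist())
    top(n,*a,0,.080,.1,"big",.027); top(n,*b,0,.072,.09,"small",.022); top(n,*e,0,.094,.106,"eye",.03)
# rack top
for n in C:
    P=C[n].reshape(-1,3); m=(abs(P[:,2]-.045)<.005)&(P[:,0]>.4)&(P[:,0]<.7)&(P[:,1]>.05)&(P[:,1]<.4)
    Q=P[m]; print("rack",n,cv2.minAreaRect(Q[:,:2].astype(np.float32)),np.median(Q,0))
a=cv2.resize(D["top"]["p"][140:220,180:290,::-1],None,fx=5,fy=5,interpolation=3)
b=cv2.resize(D["side"]["p"][140:220,225:305,::-1],None,fx=3,fy=3)
a=a[:,:550]; o=np.zeros((400,790,3),np.uint8); o[:,:550]=a; o[:240,550:]=b; cv2.imwrite("pics/crop.png",o)
```

```text
top (254, 186) [[0.518, 0.194, 0.088], [0.519, 0.18, 0.085], [0.511, 0.187, 0.086], [0.503, 0.194, 0.086], [0.504, 0.179, 0.085]]
top (209, 182) [[0.527, 0.307, 0.077], [0.527, 0.291, 0.08], [0.519, 0.298, 0.082], [0.511, 0.305, 0.08], [0.515, 0.292, 0.067]]
top (366, 156) [[0.599, -0.079, 0.101], [0.604, -0.097, 0.085], [0.621, -0.107, 0.001], [0.584, -0.079, 0.102], [0.585, -0.094, 0.1]]
big top seed [0.5108 0.1867] n 209 mean [0.512  0.1872 0.0869] med z 0.0872 mec 0.5137 0.187 0.0216
small top seed [0.5195 0.2983] n 109 mean [0.5226 0.3018 0.0779] med z 0.078 mec 0.5251 0.3015 0.0165
eye top seed [ 0.6046 -0.0963] n 186 mean [ 0.5975 -0.0903  0.0991] med z 0.0992 mec 0.5988 -0.0963 0.0278
side (269, 183) [[0.508, 0.197, 0.086], [0.519, 0.19, 0.087], [0.509, 0.185, 0.085], [0.497, 0.178, 0.087], [0.508, 0.171, 0.087]]
side (250, 158) [[0.52, 0.314, 0.078], [0.535, 0.309, 0.075], [0.52, 0.297, 0.08], [0.512, 0.299, 0.072], [0.524, 0.29, 0.074]]
side (377, 240) [[0.596, -0.076, 0.098], [0.605, -0.083, 0.1], [0.6, -0.081, 0.093], [0.586, -0.088, 0.098], [0.603, -0.087, 0.088]]
big side seed [0.5072 0.1849] n 179 mean [0.5084 0.1849 0.086 ] med z 0.0864 mec 0.5115 0.1874 0.0218
small side seed [0.5198 0.2971] n 83 mean [0.5203 0.2997 0.077 ] med z 0.0773 mec 0.524 0.3006 0.018
eye side seed [ 0.5998 -0.0808] n 244 mean [ 0.5933 -0.09    0.0987] med z 0.0988 mec 0.594 -0.0893 0.0214
rack top ((0.5881913900375366, 0.26465079188346863), (0.2823212444782257, 0.2079237401485443), 84.71720123291016) [0.51551156 0.2513692  0.04460148]
rack side ((0.5875899195671082, 0.26369255781173706), (0.2852341830730438, 0.2117462158203125), 84.5262222290039) [0.50618786 0.2373129  0.04407274]
```

View pics/crop.png

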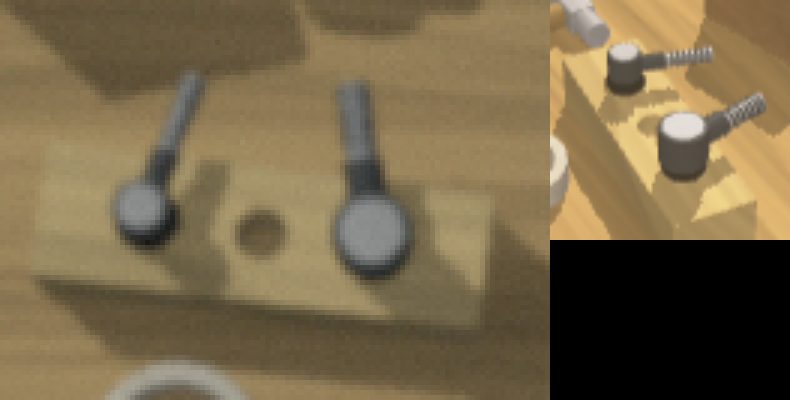

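The top view and crop show two ends in the rack. The right one, top px (254,186), has its top at z≈0.087 and is about 40 mm wide. The left one, (209,182), has its top at 0.079 and is narrower. So the right one is big_end. Next I'll rectify the views for precise centres and the rod yaw.

```bash
cat >> h.py <<'E'
def rect(name,p,c,z,half=.05,px=4000):
    """picture warped onto horizontal plane z; rows: +x up, cols: +y left; px per m"""
    i=robot.camera_info(name); f=p.shape[0]/2/np.tan(np.radians(i["vfov"])/2); V=np.array(i["view"])
    n=int(2*half*px); r=(np.arange(n)+.5)/px-half
    Y,X=np.meshgrid(c[1]-r,c[0]-r); 
    W=np.stack([X,Y,np.full_like(X,z)],-1)@V[:3,:3].T+V[:3,3]
    return cv2.remap(p,(f*W[...,0]/W[...,2]+i["cx"]).astype(np.float32),(f*W[...,1]/W[...,2]+i["cy"]).astype(np.float32),1)
E
python3 - <<'E'
from h import *
D={n:np.load(n+"0.npz") for n in("top","side")}
rows=[]
big=np.array([.511,.186]);eye=np.array([.595,-.0895])
for n in D:
    W=cloud(n,D[n]["d"]).reshape(-1,3); q=W[:,:2]-big; r=np.hypot(*q.T)
    m=(r>.03)&(r<.08)&(q[:,0]>.015)&(W[:,2]>.06)&(W[:,2]<.09); 
    print(n,m.sum(),W[m].mean(0)-[*big,0],"yaw",np.arctan2(q[m,1].mean(),q[m,0].mean()))
    tiles=[]
    for c,z in((big,.087),(eye,.1)):
        t=rect(n,D[n]["p"],c,z,.03,5000)[:,:,::-1].copy()   # 300px
        cv2.circle(t,(150,150),100 if z<.09 else 105,(0,0,255),1); cv2.drawMarker(t,(150,150),(0,255,0),0,12)
        if z>.09: cv2.circle(t,(150,150),52,(0,0,255),1)
        tiles.append(t)
    rows.append(np.hstack(tiles))
cv2.imwrite("pics/rect.png",np.vstack(rows))
E
```

```text
top 128 [0.05251247 0.00969447 0.07666012] yaw 0.18255728603592256
side 124 [0.05295275 0.00667751 0.07425734] yaw 0.12544100946880096
```

View pics/rect.png

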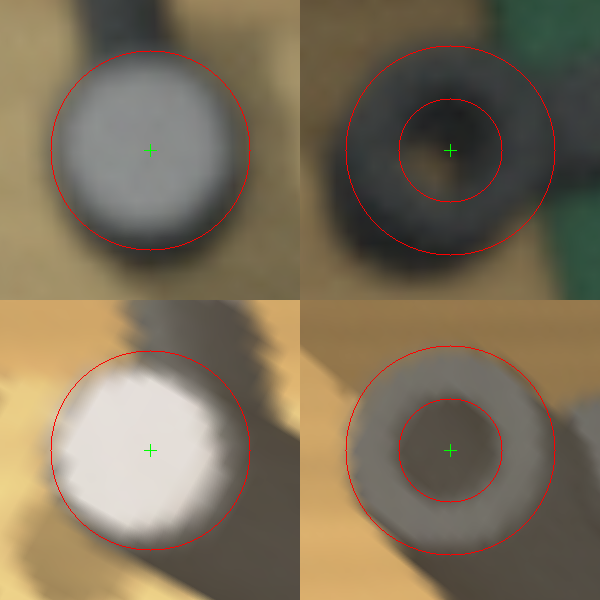

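The eye circles fit in both views, so the eye is at (0.595,-0.0895). The big housing centre is about (0.511,0.1877) with yaw ≈0.13. Grasping now.

```bash
cat >> h.py <<'E'
def down(yaw):
    c,s=np.cos(yaw),np.sin(yaw); return np.array([[c,s,0],[s,-c,0],[0,0,-1.]])
E
python3 - <<'E'
from h import *
p=robot.read_position(); robot.servo_line([p[0],p[1],.30],speed=.3)
R=down(.13); print(robot.ik([.511,.1877,.2],R))
robot.goto([.511,.1877,.20],R)
robot.servo_line([.511,.1877,.054],speed=.12)
robot.move_gripper(0.0)
print("w",robot.read_grip_width()*88,robot.read_finger_force(),robot.read_force())
robot.servo_line([.511,.1877,.20],speed=.15)
print("w",robot.read_grip_width()*88,robot.read_finger_force(),robot.read_force(),robot.read_t())
robot.goto([.595,-.0895,.22],R)
robot.dwell(.3)
print(robot.read_position(),robot.read_t(),robot.read_force(),robot.read_qpos())
T=[]
for n in("top","side"):
    q,d=robot.grab_frame(n); np.savez(n+"1.npz",p=q,d=d)
    T.append(q[:,:,::-1])
a=T[1][130:340,270:490]; b=T[0][80:240,280:460]
o=np.zeros((580,800,3),np.uint8); A=cv2.resize(a,None,fx=2,fy=2.0);B=cv2.resize(b,None,fx=2,fy=2)
o[:420,:440]=A;o[:320,440:800]=B; cv2.imwrite("pics/held.png",o)
E
```

```text
[ 40.79888026   7.98553748 -15.280892     0.         -66.73357052
  56.64957107]
w 0.8096928712998248 0.0 [-0.49318351  0.80413911 -0.93060325]
w 0.5491557755468914 0.0 [0.71478474 0.43486808 0.43414275] 6.5667
[ 0.59505655 -0.08851202  0.22012188] 7.9833 [ 0.18462485 -0.3605068  -0.75262864] [ 1.01300744e+01  1.27579888e+01 -6.64087085e+00 -1.06027497e-03
 -7.05901236e+01  8.74012973e+01]
```

View pics/held.png

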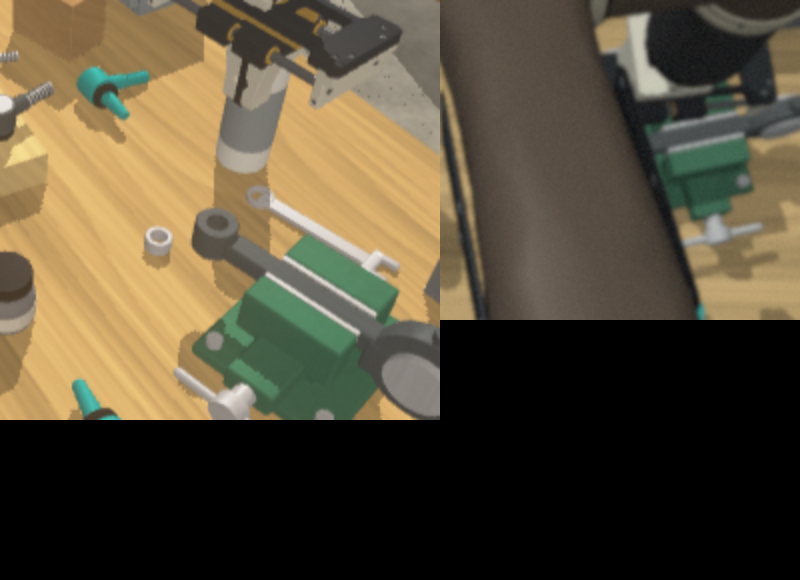

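The gripper closed fully and the part isn't in it; the big end appears to be still in the rack. I'll look at the rack again and find out why.

Run:
```python
from h import *
robot.move_gripper(1.0)
print("open",robot.read_grip_width(),robot.read_position(),robot.read_tcp_rot().round(3).tolist(),robot.read_t())
D={n:np.load(n+"1.npz") for n in("top","side")}
for n in D:
    W=cloud(n,D[n]["d"]).reshape(-1,3)
    m=(np.hypot(W[:,0]-.511,W[:,1]-.187)<.035)&(W[:,2]>.08)&(W[:,2]<.1); P=W[m]
    print(n,m.sum(),P.mean(0) if m.any() else 0, cv2.minEnclosingCircle(P[:,:2].astype(np.float32)) if m.any() else 0)
a=D["side"]["p"][120:240,200:320,::-1]; b=D["top"]["p"][130:230,170:290,::-1]
o=np.zeros((480,800,3),np.uint8); o[:,:480][:400,:400]=cv2.resize(a,(400,400));o[:333,400:]=cv2.resize(b,(400,333)); cv2.imwrite("pics/rack1.png",o)
```

```text
open 1.0010706857779657 [ 0.59501139 -0.08951923  0.22000012] [[0.992, 0.13, 0.0], [0.13, -0.992, -0.0], [0.0, 0.0, -1.0]] 9.525
top 214 [0.51283169 0.18732539 0.08684148] ((0.5190489292144775, 0.1870374083518982), 0.026383735239505768)
side 188 [0.50904059 0.18463062 0.08586137] ((0.516886830329895, 0.18737125396728516), 0.028255179524421692)
```

View pics/rack1.png

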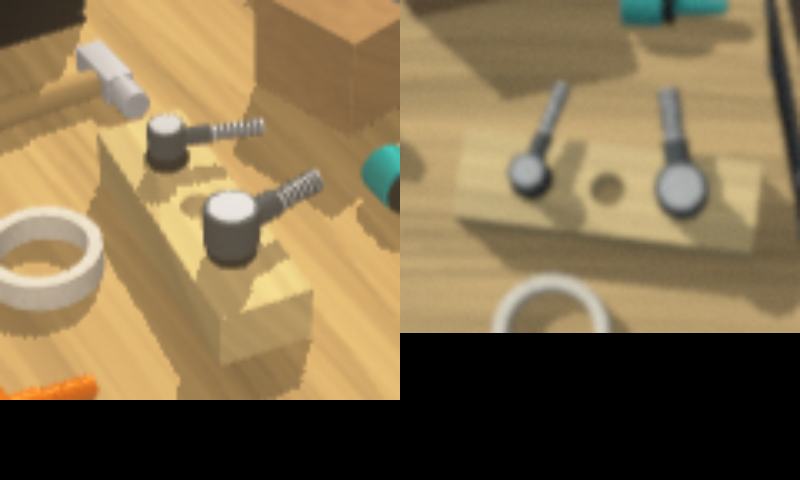

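The part is upright and unmoved in its hole, so the fingers never got round it. I'll retry with readings at each step, and close only if the pose is confirmed.

Run:
```python
from h import *
R=down(.13)
s=lambda l:print(l,round(robot.read_t(),2),np.round(robot.read_position(),4),"w",round(robot.read_grip_width(),3),"F",np.round(robot.read_force(),1),"ff",robot.read_finger_force())
robot.goto([.511,.1877,.20],R); s("above")
robot.servo_line([.511,.1877,.12],speed=.12); s("mid")
q,d=robot.grab_frame("side"); cv2.imwrite("pics/mid.png",cv2.resize(q[60:260,170:390,::-1],None,fx=2.5,fy=2.5))
```

```text
above 10.64 [0.5114 0.1872 0.2001] w 0.999 F [ 0.6 -1.3 -0.4] ff 0.0
mid 11.46 [0.5116 0.1877 0.1206] w 1.0 F [-0.2 -1.1  0.2] ff 0.0
```

View pics/mid.png

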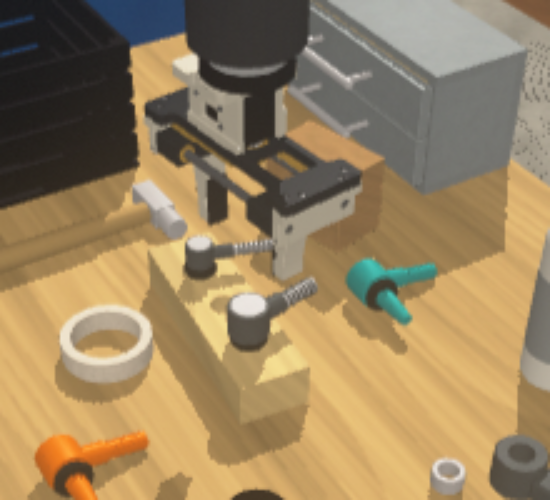

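Run:
```python
from h import *
i=robot.camera_info("side");V=i["view"];f=210/np.tan(np.radians(i["vfov"])/2)
def pr(P):
    c=V[:3,:3]@np.array(P)+V[:3,3]; u=np.array([f*c[0]/c[2]+i["cx"],f*c[1]/c[2]+i["cy"]]); return (u-[170,60])*2.5
p=robot.read_position();R=robot.read_tcp_rot()
print("tcp",pr(p),"tips",pr(p+R[:,1]*.044),pr(p-R[:,1]*.044),"big",pr([.511,.1877,.087]))
q,d=robot.grab_frame("side"); W=cloud("side",d)
for cu,cv in((290,270),(285,235),(300,255),(212,215),(210,190)):
    print(cu,cv,W[int(60+cv/2.5),int(170+cu/2.5)].round(3))
# every non-scene point near gripper, 0.10..0.16 high
P=W.reshape(-1,3); m=(np.hypot(*(P[:,:2]-p[:2]).T)<.16)&(P[:,2]>.105)&(P[:,2]<.165); P=P[m]
for lo in np.arange(.105,.165,.01):
    k=P[(P[:,2]>=lo)&(P[:,2]<lo+.01)]; 
    if len(k): print(round(lo,3),len(k),k.min(0).round(3),k.max(0).round(3))
```

```text
tcp [248.5867119  273.97123297] tips [279.4822067  298.81049834] [219.1918829 250.3384683] big [248.25999047 303.85530643]
290 270 [0.517 0.127 0.164]
285 235 [0.492 0.097 0.228]
300 255 [0.528 0.129 0.174]
212 215 [0.497 0.23  0.164]
210 190 [0.498 0.23  0.189]
0.145 3 [0.5   0.23  0.154] [0.507 0.233 0.155]
0.155 84 [0.492 0.126 0.155] [0.529 0.248 0.165]
```

Run:
```python
from h import *
d=np.load("side1.npz")["d"]; P=cloud("side",d).reshape(-1,3)
m=(np.hypot(P[:,0]-.595,P[:,1]+.0895)<.1)&(P[:,2]>.19)&(P[:,2]<.3); P=P[m]
for lo in np.arange(.19,.3,.01):
    k=P[(P[:,2]>=lo)&(P[:,2]<lo+.01)]
    if len(k): print("shut",round(lo,3),len(k),k.min(0).round(3),k.max(0).round(3))
# now: shut in mid-air here (z .12, clear above the housing) then compare
p=robot.read_position(); robot.servo_line([p[0],p[1],.16],speed=.15)
for w in(0.,.6):
    robot.move_gripper(w)
    q,d=robot.grab_frame("side"); P=cloud("side",d).reshape(-1,3)
    m=(np.hypot(P[:,0]-.511,P[:,1]-.1877)<.1)&(P[:,2]>.12)&(P[:,2]<.25); P=P[m]; k=P[P[:,2]<P[:,2].min()+.012]
    print(w,robot.read_grip_width(),robot.read_position(),"lowest",np.sort(P[:,2])[:8].round(3),k.min(0).round(3),k.max(0).round(3),len(k))
    cv2.imwrite(f"pics/w{w}.png",cv2.resize(q[60:260,170:390,::-1],None,fx=2.5,fy=2.5))
print(robot.read_t())
```

```text
shut 0.25 43 [ 0.582 -0.106  0.252] [ 0.605 -0.074  0.26 ]
shut 0.26 116 [ 0.58  -0.108  0.26 ] [ 0.607 -0.075  0.27 ]
shut 0.27 106 [ 0.58  -0.108  0.27 ] [ 0.607 -0.075  0.28 ]
shut 0.28 114 [ 0.58  -0.109  0.28 ] [ 0.607 -0.073  0.29 ]
shut 0.29 128 [ 0.58  -0.111  0.29 ] [ 0.606 -0.069  0.3  ]
0.0 0.00804241611308435 [0.51168472 0.18801538 0.16000662] lowest [0.193 0.193 0.193 0.194 0.195 0.195 0.195 0.196] [0.498 0.169 0.193] [0.523 0.202 0.205] 63
0.6 0.6007203174911736 [0.5116714  0.1880102  0.16000541] lowest [0.191 0.192 0.192 0.193 0.194 0.194 0.194 0.194] [0.493 0.143 0.191] [0.527 0.23  0.203] 80
14.5083
```

In the camera, the finger tips sit a consistent ~33 mm above the reported TCP, whether open or shut. The cameras get the rack (45 mm) and eye (100 mm) heights right, so the tool's z is what's off. I'll apply dz = 0.033 and guard the descent with force readings.

```bash
cat >> h.py <<'E'
DZ=.033  # true tip z = reported + DZ
def s(l): print(l,round(robot.read_t(),2),np.round(robot.read_position(),4),"w",round(robot.read_grip_width()*88,1),"F",np.round(robot.read_force(),1),"ff",round(float(robot.read_finger_force()),1))
E
python3 - <<'E'
from h import *
x,y=.511,.1877
robot.move_gripper(1.0)
robot.servo_line([x,y,.10-DZ],speed=.15); s("100")
f0=robot.read_force()[2]
for z in(.085,.075,.065,.058,.055):
    robot.servo_line([x,y,z-DZ],speed=.08); s(z)
    if abs(robot.read_force()[2]-f0)>6: print("contact"); break
else:
    robot.move_gripper(0.0); s("closed")
E
```

```text
100 16.07 [0.5116 0.188  0.0677] w 88.2 F [-0.4  0.3  0.3] ff 0.0
0.085 16.4 [0.511  0.1877 0.0522] w 88.3 F [-0.   0.4  0.1] ff 0.0
0.075 16.68 [0.5108 0.1875 0.0418] w 88.2 F [0.4 1.1 0.8] ff 0.0
0.065 16.95 [0.5107 0.1874 0.0316] w 88.1 F [-0.7 -1.1 -0.5] ff 0.0
0.058 17.2 [0.5107 0.1874 0.0246] w 87.9 F [-0.2 -0.2 -0.6] ff 0.0
0.055 17.45 [0.5109 0.1877 0.0219] w 88.3 F [-0.1 -1.5 -0.1] ff 0.0
closed 18.27 [0.5111 0.1877 0.022 ] w 39.2 F [-0.1  0.2  0.7] ff 30.0
```

Run:
```python
from h import *
R=down(.13)
robot.servo_line([.511,.1877,.16],speed=.2); s("up")
robot.goto([.595,-.0895,.16],R); robot.dwell(.2); s("eye")
q,d=robot.grab_frame("side"); np.savez("side2.npz",p=q,d=d)
i=robot.camera_info("side");V=i["view"];f=210/np.tan(np.radians(i["vfov"])/2)
def pr(P):
    c=V[:3,:3]@np.array(P)+V[:3,3]; return np.array([f*c[0]/c[2]+i["cx"],f*c[1]/c[2]+i["cy"]])
u0,v0=pr([.595,-.0895,.14]).astype(int); a,b=u0-50,v0-60
t=cv2.resize(q[b:b+120,a:a+100,::-1],None,fx=5,fy=5,interpolation=2)
g=lambda P:tuple(((pr(P)-[a,b]+.5)*5).astype(int).tolist())
for z in(.100,.141,.183): cv2.drawMarker(t,g([.595,-.0895,z]),(0,0,255),0,14,1)
cv2.line(t,g([.595,-.0895,.1]),g([.595,-.0895,.183]),(0,0,255),1)
th=np.linspace(0,6.28,60)
for r,z in((.017,.183),(.0065,.141)):
    cv2.polylines(t,[np.array([g([.595+r*np.cos(k),-.0895+r*np.sin(k),z]) for k in th])],True,(0,255,0),1)
cv2.imwrite("pics/held2.png",t)
```

```text
up 19.12 [0.5101 0.1872 0.1587] w 39.5 F [-0.2  0.3 -2.6] ff 30.0
eye 20.43 [ 0.5951 -0.0882  0.1602] w 39.6 F [ 0.8  0.6 -2.2] ff 30.0
```

View pics/held2.png

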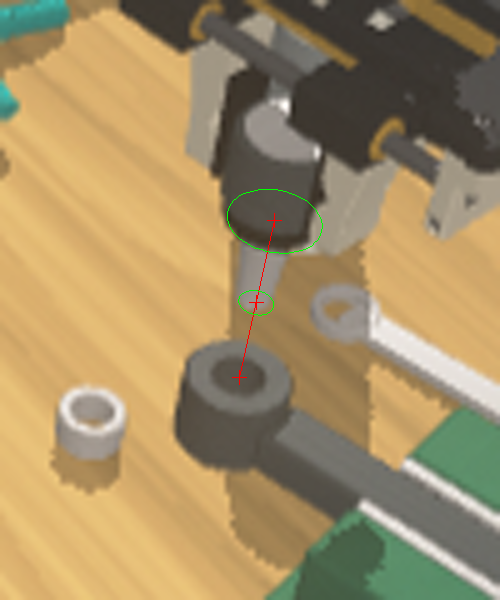

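The part is held upright, with the tip at (257,303) and the boot centre around (270,222), both within ~1 mm of the eye axis line that ends at the mouth (238,377). Lowering with force checks.

Run:
```python
from h import *
x,y=.595,-.0895
robot.servo_line([x,y,.112],speed=.1); robot.dwell(.2); s("pre")
f0=np.array([robot.read_force() for _ in range(5)]).mean(0)
z=.112
while z>.0835:
    z-=.002; robot.servo_line([x,y,z],speed=.05)
    df=robot.read_force()-f0
    if np.linalg.norm(df)>2.5: print(round(z,4),df.round(1))
    if df[2]>4.5 or np.hypot(df[0],df[1])>8: break
s("low")
```

```text
pre 21.32 [ 0.5955 -0.0895  0.1128] w 39.4 F [ 0.2 -1.3 -2. ] ff 30.0
0.094 [ 1.4  2.3 -0.3]
0.092 [ 2.2  2.6 -0.4]
0.09 [ 2.2  2.9 -1.8]
0.088 [ 3.1  3.2 -2.3]
0.086 [ 4.1  3.8 -0.9]
0.084 [ 3.8  4.6 -0.1]
0.082 [4.1 4.7 1.2]
low 25.07 [ 0.5954 -0.0893  0.082 ] w 39.4 F [ 4.3  3.5 -0.8] ff 30.0
```

Run:
```python
from h import *
robot.servo_line([.596,-.0885,.083],speed=.02); robot.dwell(.1); s("nudge")
robot.move_gripper(1.0); s("released")
robot.servo_line([.596,-.0885,.17],speed=.2); s("up")
q,d=robot.grab_frame("side"); np.savez("side3.npz",p=q,d=d)
P=cloud("side",d).reshape(-1,3); m=(np.hypot(P[:,0]-.595,P[:,1]+.0895)<.028)&(P[:,2]>.125)&(P[:,2]<.165); P=P[m]
print(len(P),np.percentile(P[:,2],[50,80,90,95]).round(4)); T=P[P[:,2]>np.percentile(P[:,2],90)-.004]; print(T.mean(0).round(4),cv2.minEnclosingCircle(T[:,:2].astype(np.float32)))
cv2.imwrite("pics/stand.png",cv2.resize(q[150:290,310:450,::-1],None,fx=4,fy=4,interpolation=2))
```

```text
nudge 25.42 [ 0.5955 -0.0887  0.0826] w 39.9 F [ 2.8  1.4 -3. ] ff 30.0
released 26.38 [ 0.596  -0.0885  0.083 ] w 87.8 F [-0.6 -0.2 -0.1] ff 0.0
up 26.96 [ 0.596  -0.0884  0.1705] w 87.7 F [-0.1  0.8 -1.7] ff 0.0
425 [0.146  0.1478 0.1484 0.149 ]
[ 0.5933 -0.0904  0.1472] ((0.5931040644645691, -0.08871550858020782), 0.021199196577072144)
```

View pics/stand.png

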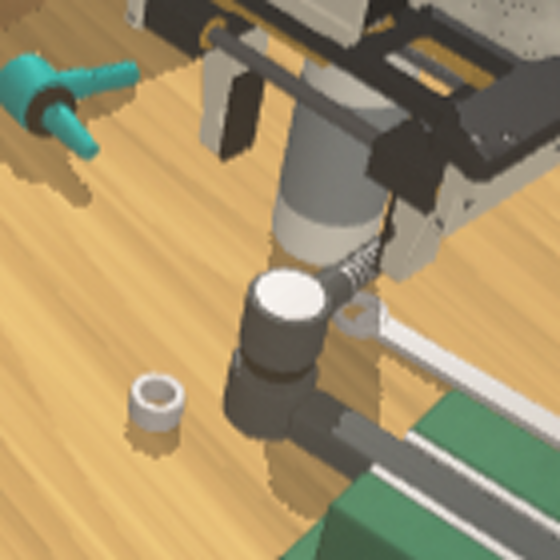

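It stands upright and proud: its white top at (288,295) is at z≈0.148, so the shoulder is ~6 mm above the mouth. Next I'll shut the fingers and press straight down.

Run:
```python
from h import *
x,y=.5945,-.0892
robot.move_gripper(0.0)
robot.servo_line([x,y,.122],speed=.15); robot.dwell(.2)
f0=np.array([robot.read_force() for _ in range(5)]).mean(0); s("pre")
z=.122
while z>.100:
    z-=.001; robot.servo_line([x,y,z],speed=.02)
    df=robot.read_force()-f0
    if df[2]>2: print(round(z,4),robot.read_position()[2].round(4),df.round(1))
    if df[2]>32: break
robot.dwell(.15); s("pressed")
robot.servo_line([x,y,.17],speed=.2); s("up")
q,d=robot.grab_frame("side")
P=cloud("side",d).reshape(-1,3); m=(np.hypot(P[:,0]-.595,P[:,1]+.0895)<.028)&(P[:,2]>.125)&(P[:,2]<.165); P=P[m]
T=P[P[:,2]>np.percentile(P[:,2],90)-.004]; print(np.percentile(P[:,2],[50,80,90,95]).round(4),T.mean(0).round(4))
cv2.imwrite("pics/end.png",cv2.resize(q[140:290,230:450,::-1],None,fx=3.5,fy=3.5,interpolation=2))
```

```text
pre 29.1 [ 0.5954 -0.0891  0.1233] w 0.5 F [ 0.1  0.5 -1.1] ff 0.0
0.113 0.1133 [ 0.7 -0.7  3.1]
0.112 0.1122 [ 1.  -1.6  5. ]
0.111 0.1112 [ 0.7 -0.2  5.8]
0.11 0.1102 [-0.5 -1.   5.7]
0.109 0.1093 [-0.1 -0.7  7. ]
0.108 0.1089 [-1.2  0.4 10.5]
0.107 0.1088 [-3.1  1.4 16.7]
0.106 0.1088 [-6.3  1.4 22.8]
0.105 0.1088 [-8.8  2.6 29.4]
0.104 0.1087 [-10.5   4.1  35.4]
pressed 33.75 [ 0.5955 -0.0894  0.1087] w 0.6 F [-10.7   4.3  35.1] ff 17.2
up 34.23 [ 0.594  -0.089   0.1697] w 0.4 F [ 0.4  1.1 -0.3] ff 0.0
[0.1408 0.1423 0.143  0.1436] [ 0.5941 -0.0905  0.1417]
```

View pics/end.png

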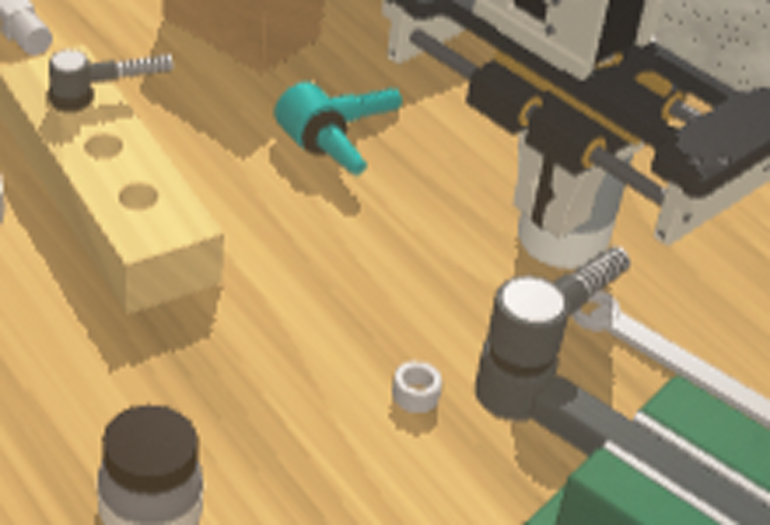

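The part drove down 4.5 mm and hit a hard stop: no further movement from 10 to 35 N. Its top is now at z≈0.142, which is flush, and it stands upright at (530,300). The small end is still in the rack at (70,75).

```bash
python3 -c "
from h import *
print(robot.job_done(),robot.read_t())"
```

```text
the job is handed in; nothing more can be done
the job is handed in; nothing more can be done
```

The larger tie rod end is seated flush and upright in the eye, released, with the smaller end still in the rack; I handed the job in shortly after 34 s, and it returned no verdict.

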